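Free the bench meter and set it up on its tilt stand

TASK

The handheld meter lies on its face, wedged between two heavy transformers. First slide it, lying flat, lengthwise out from between them until both are at least two centimetres clear of it, then, while it still lies on its face, fold its tilt stand fully out, and finally stand the meter up on the bench so that it leans back on the stand with its top end up, and let go. Leave the transformers and the other things around it where they are.

Things in the scene. Friction and masses are not known exactly. Their poses are not given: they have to be found in the camera images.
- meter_center (a point): Centre of a grey handheld multimeter in a black rubber boot, 130 long x 62 wide x 28 mm thick, 0.24 to 0.39 kg, on its face. Its x axis runs along its length from bottom to top end, y across, z out of its back (up as it lies). Its flat sides suit a grasp across the 62 mm width; held lightly (about 4 N) near its top end it can be swivelled in the grip. On its stand it leans back 0.32 rad, x turned up by 1.89 rad from lying.
- meter_top (a point): Middle of the meter's flat top end face, 65 mm along x from meter_center; same axes. At the start the two transformers flank this end.
- meter_toe (a point): Middle of the meter's bottom edge on the face side, at x -65, z -14 mm from meter_center: the edge it stands on. Same axes. The bottom end slants from here to x -55 mm at the back, so the meter cannot stand upright by itself: held past upright on this edge it tips back onto the opened stand, whose foot then rests about 100 mm behind this edge.
- stand (a joint): Angle of the tilt stand on the meter's back, rad: 0 folded flat, 0.785 fully out at its stop (the load in use pushes it against the stop). Light friction holds it at any angle; about 0.5 N at the foot moves it. Starts nearly folded.
- stand_hinge (a point): Middle of the stand's hinge line, which lies along the meter's y axis, 30 mm towards the top end and 22 mm out of the back from meter_center. Its axes turn with the stand and agree with the meter's when folded.
- stand_foot (a point): Centre of the stand's foot: a black rubber round bar, 15 mm in diameter, 34 mm long, parallel to the hinge and 80 mm from it, at the free end of a white plate 26 mm wide, 5 mm thick. Folded, it lies on the back near the bottom end (back 28 mm, top of the foot 44 mm above the bench). It can be pinched by its two ends from above and swings up and towards the top end about the hinge.
- transformer_a: Steel transformer with a white bobbin on top, 50 (its x) x 46 (its y) x 36 mm high, 40 mm with the bobbin, 0.5 kg. Origin at the centre of its underside. It touches one side of the meter near the top end; its x axis is parallel to the meter's at the start.
- transformer_b: The same but 28 mm high, 32 mm with its copper bobbin; it touches the other side of the meter. Which is on which side varies.
- can_mid (a point): Centre of a spray can, 52 mm in diameter and 120 mm high, standing beside the meter (bystander).
- tray_mid (a point): Centre of a loose grey tray, 110 x 80 x 30 mm (bystander).
- bearing_mid (a point): Centre of a loose steel bearing ring, 52 mm in diameter, 15 mm high (bystander).
- screwdriver_grip (a point): Middle of the handle of a 200 mm screwdriver lying beside the meter (bystander).

How it is judged (in metres and radians):
On the way, in this order (a step that is already met when the one before it is completed fails the run):
1. the meter, lying flat, has been slid out lengthwise, a gap of at least 15 mm between it and both transformers (angle between meter_center's own z axis and vertical below 0.25 rad and ((x of meter_top in the frame of transformer_a below -0.04 m and x of meter_top in the frame of transformer_b below -0.04 m) or (x of meter_toe in the frame of transformer_a above 0.04 m and x of meter_toe in the frame of transformer_b above 0.04 m)) and height (world z) of meter_center below 0.03 m), for 0.2 s.
2. the stand has been folded fully out (above 0.7 rad) while the meter lies on its face (angle between meter_center's own z axis and vertical below 0.25 rad and ((x of meter_top in the frame of transformer_a below -0.04 m and x of meter_top in the frame of transformer_b below -0.04 m) or (x of meter_toe in the frame of transformer_a above 0.04 m and x of meter_toe in the frame of transformer_b above 0.04 m)) and value of joint stand above 0.7 rad), for 0.2 s.
At the end, for the whole second after the job is handed in: The meter rests on its bottom edge (within 10 mm of the bench) and its stand's foot (centre below 13.5 mm), top end up, leaning back 0.2 to 0.5 rad, level sideways within 0.12 rad, stand fully out (above 0.7 rad), its centre over 50 mm from both transformers' centres (value of joint stand above 0.7 rad and angle between meter_center's own x axis and vertical between 0.2 and 0.5 rad and angle between meter_center's own z axis and vertical above 1.75 rad and angle between meter_center's own y axis and vertical between 1.45 and 1.69 rad and height (world z) of stand_foot below 0.0135 m and height (world z) of meter_toe below 0.01 m and horizontal distance between meter_center and transformer_a above 0.05 m and horizontal distance between meter_center and transformer_b above 0.05 m); the robot touches nothing.
It fails at once if a transformer is shifted by more than 15 mm, or the can, tray, bearing or screwdriver by more than 20 mm (distance of any of transformer_a, transformer_b from where it was at the start of the episode above 0.015 m or distance of any of can_mid, tray_mid, bearing_mid, screwdriver_grip from where it was at the start of the episode above 0.02 m).
It also fails if it takes over 67 s, if anything falls off the work surface, if the arm or the gripper's body presses on something with over 40 N, if the wrist force passes 120 N, or if a joint passes its speed limit or range.

ROBOT

A 7-joint arm with a two-finger parallel gripper is mounted at the origin on the work surface. World frame = base frame: x ahead of the robot, y to its left, z up, the work surface at z = 0. Lengths are in m, angles in degrees, forces in N, time in s.
With the tool pointing down it reaches from about 0.425 to 0.825 m from the base axis. Payload 3.6 kg.
Tool frame: the origin (TCP) lies at the very end of the fingers, on their centre line; the grasp point (between the pads) lies 19 mm behind it (ctrl.grasp_offset is the distance from the TCP to the grasp point, in m); y points along the fingers, z is the direction in which the jaws open and shut, and the axes are right-handed (so a half turn about y gives the same grasp; the last joint's range is limited). The gripper opens to 85 mm and grips with 20 to 120 N. Pads are 22 mm wide; open, the fingers measure 114 mm over their backs; the gripper's body (76 mm by 85 mm) begins 54 mm behind the grasp point. The pads swing forward as they close: fully open they stand 13 mm farther back than shut.
Start: joints at [-73.482, 35.231, -0.722, 81.555, 0.464, 63.22, -2.315], TCP at [0.201, 0.618, 0.231] pointing down, gripper open.
Joint ranges: [-178.69, 178.69], [-17.37, 117.87], [-77.05, 75.6], [15.02, 138.74], [-78.02, 258.01], [0.78, 113.62], [-162.83, 162.83]. Speed limits (degrees/s): [159.86, 159.86, 180, 180, 180, 180, 180].

INTERFACE

Orientations are given as [roll, pitch, yaw] about the fixed x, y, z axes, in that order (R = Rz(yaw) Ry(pitch) Rx(roll)).
In Python, from station import ctrl gives the robot as it stands.
- The arm moves only by the tool apply_moves, never from a script. Its argument "steps" is a list that holds one entry, the list of rows, each a list of 5 numbers: the closure, from -1 (fully open) to 1 (shut), so that 0 is half open, then the shift along the tool's x, y, z in cm, then the turn about the tool's y in units of 6 degrees (1.0 is 6 degrees). A call has 1 to 5 rows; each row shifts and turns the pose as measured when the row begins, along the tool's axes as they then stand; what a row does not reach is not made up. A row lasts 1/10 s, in which the tool goes at most 50 mm and 8.59 degrees, less where a joint would pass 70% of its speed; a pose out of reach is approached as far as the arm can. A call is refused whole if a number of a shift passes 5 or a number of a turn 1, either way. A call with a gripper value outside its range is refused whole. The fingers move at their own pace and stop on an object; the grip force is fixed at half the most. Time passes only in rows, so rows that do not move let the fingers close. It gives the time, the measured TCP pose, the force and the opening at its end, in the units of the state.
- ctrl.observe(): the state, without advancing time (a new reading comes with each control period).
- ctrl.capture(name): name is "side" or "top"; returns a dict with "img" (384x512x3 uint8, red, green, blue), "depth" (384x512 float32, m along the optical axis (not along the pixel's ray), 0 where there is no reading), "fx", "fy", "cx", "cy" (pixels), "R" (3x3) and "t" (3): a world point X has camera coordinates R X + t. Camera axes: x right, y down, z forward; pixel columns grow to the right and rows downward; lengths in m; the calibration is good to about 2 mm. A picture is of the moment at which its call begins.
- ctrl.sign_off(): hands the job in, once; it reports no verdict.
The state is a dict: "time_s": time; "qpos": joint angles; "joint_vel": joint speeds; "tau": joint torques, N m; "tcp_pos": TCP position; "eef_rot": TCP orientation; "wrist_force": force on the tool from outside, world axes, zero at the start; "wrist_torque": the same for the moment, N m; "width": finger opening in m.
Only numpy, scipy, OpenCV 4.12 (cv2) and the standard library are available. Lean on these libraries where they do the work, as an engineer would, in place of code of your own. Each camera call takes 0.05 s, during which the arm holds its last target. There are 200 camera calls.

## Working session

There is one attempt and no reset: what is moved stays moved. The work goes in short steps, Python scripts to look and compute and a tool call to move; the robot and the scene stay as the last step left them, time stands still between calls to the robot, and variables do not carry over. Pictures are saved under pics/ and viewed, about 8 in all and at most 12, crops included, and the job is handed in when it is done.

Besides the shell and the picture viewer there is one more tool, called after ">>>" as a command line: name --argument value ..., lists and objects as JSON in quotes. apply_moves: Moves the arm, as the interface text tells. Its arguments: {"type":"object","properties":{"steps":{"type":"array","items":{"type":"array","items":{"type":"array","items":{"type":"number"}}}}},"required":["steps"]}

```bash
mkdir -p pics
cat > h.py <<'E'
import numpy as np, cv2
from station import ctrl
def cap(n,save=None):
    c=ctrl.capture(n)
    if save: cv2.imwrite('pics/'+save,c['img'][:,:,::-1])
    return c
def world(c):
    d=c['depth']; v,u=np.mgrid[0:d.shape[0],0:d.shape[1]]
    P=np.stack([(u-c['cx'])/c['fx']*d,(v-c['cy'])/c['fy']*d,d],-1)
    return (P-c['t'])@c['R']
E
python3 - <<'E'
from h import *
o=ctrl.observe();print({k:np.round(v,3) for k,v in o.items()})
for n in('top','side'):
    c=cap(n,n+'0.png');W=world(c);print(n,-c['R'].T@c['t'],c['fx'])
    np.savez('/tmp/'+n,W=W,**c)
a=cv2.imread('pics/top0.png');cv2.imwrite('pics/top0.png',cv2.resize(a,(800,600)))
E
```

```text
{'time_s': np.float64(0.0), 'qpos': array([-73.48 ,  35.291,  -0.721,  81.643,   0.464,  63.222,  -2.314]), 'joint_vel': array([ 0.028, -0.067,  0.017,  0.054,  0.052,  0.146,  0.064]), 'tau': array([-0.0000e+00, -4.6922e+01,  2.5900e-01, -1.7103e+01,  1.0000e-02,
        1.0000e-02,  0.0000e+00]), 'tcp_pos': array([0.201, 0.617, 0.23 ]), 'eef_rot': array([-9.0153e+01, -3.0000e-03, -1.8036e+01]), 'wrist_force': array([ 0.194, -0.451,  0.141]), 'wrist_torque': array([ 0.   , -0.005, -0.009]), 'width': np.float64(0.086)}
top [0.44404732 0.02448016 0.8850175 ] 348.47544001198656
side [ 0.34139878 -0.69614597  0.72733139] 388.0930862930823
```

View pics/top0.png

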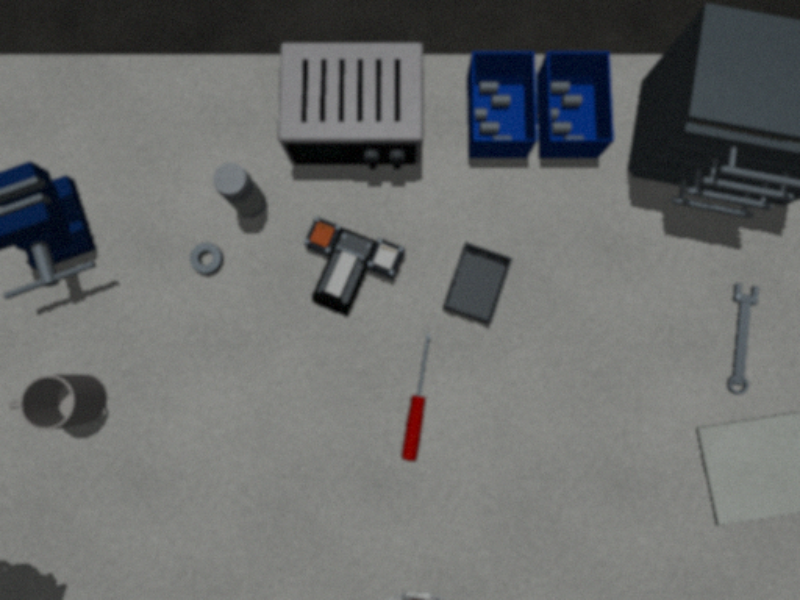

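View pics/side0.png

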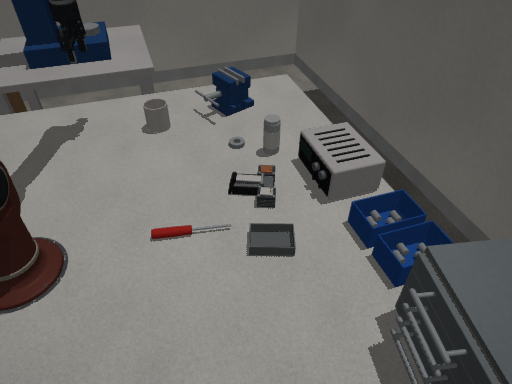

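The top view (800×600) shows the meter at about (345,270). Its top end is up near (357,240), between the copper bobbin (322,234) and the white one (385,257), and its bottom end is near (332,300). The tray is at (478,284), the can at (235,185) and the screwdriver at (413,428). Free space lies toward the bottom end.

Run:
```python
from h import *
z=np.load('/tmp/top.npz');W=z['W'];im=z['img'];s=512/800
print('R',z['R'].round(3))
def at(u,v):
    u,v=int(u*s),int(v*s);return W[v-1:v+2,u-1:u+2].reshape(-1,3).mean(0).round(3)
for n,p in dict(cop=(322,234),white=(387,257),top=(357,240),stand=(341,272),bot=(335,300),tray=(478,284),can=(233,178),drv=(413,428),tip=(428,340),bear=(192,258)).items(): print(n,at(*p))
hsv=cv2.cvtColor(im,cv2.COLOR_RGB2HSV)
roi=np.zeros(im.shape[:2],bool);roi[int(205*s):int(330*s),int(295*s):int(415*s)]=1
H=(W[...,2]>.012)&(W[...,2]<.08)&roi
P=W[H];np.set_printoptions(precision=4,suppress=True)
print(len(P))
cw=roi&(hsv[...,1]<40)&(hsv[...,2]>140)&H   # white
n,l,st,ce=cv2.connectedComponentsWithStats(cw.astype('uint8'))
for i in range(1,n):
    if st[i,4]>15:
        Q=W[l==i];(c,sz,a)=cv2.minAreaRect((Q[:,:2]*1000).astype('float32'));print('white',st[i,4],c,sz,a,Q.mean(0))
co=roi&(hsv[...,1]>120)&(hsv[...,2]>90)&((hsv[...,0]<20))
Q=W[co];print('cop',len(Q),cv2.minAreaRect((Q[:,:2]*1000).astype('float32')),Q.mean(0))
# crop
c=im[int(195*s):int(340*s),int(285*s):int(425*s),::-1];cv2.imwrite('pics/crop0.png',cv2.resize(c,None,fx=6,fy=6,interpolation=cv2.INTER_NEAREST))
hh=(W[...,2]*1000)[int(205*s):int(330*s):3,int(295*s):int(415*s):3];print(hh.round().astype(int))
```

```text
R [[ 0.003 -1.    -0.   ]
 [-0.992 -0.003 -0.124]
 [ 0.124  0.001 -0.992]]
cop [0.667 0.148 0.031]
white [0.627 0.045 0.04 ]
top [0.657 0.093 0.028]
stand [0.602 0.116 0.039]
bot [0.556 0.125 0.045]
tray [ 0.591 -0.103  0.004]
can [0.728 0.267 0.119]
drv [0.361 0.003 0.026]
tip [ 0.497 -0.02   0.014]
bear [0.629 0.364 0.014]
2022
white 105 (625.629638671875, 47.49595642089844) (25.383281707763672, 25.202836990356445) 69.81487274169922 [0.6256 0.0471 0.04  ]
white 224 (599.755859375, 116.50982666015625) (21.115306854248047, 66.44375610351562) 68.12935638427734 [0.5999 0.1164 0.0389]
cop 152 ((665.67529296875, 149.53811645507812), (30.234975814819336, 33.833248138427734), 68.84099578857422) [0.6649 0.1485 0.0314]
[[  1   0   0   0  -2  -2   1  -1  -1   0  -1   0   0   2   0  -1  -2  -1
    0  -1   4   1  -2  -1  -1   0]
 [  0   1  -1  -2  -1  -3   3   0   1   0  -3   1  -1   2   0  -3  -2   2
    0   0   0   2  -1  -1  -1   1]
 [ -2  -2  -1   0   0   0  -2  -1  -2   0   1   1  -3   0   1  -2  -1  -4
   -1  -1   3  -2   1   1   1   0]
 [ -1   0  -2  -1  -2  31   1   1   1   0   1   0  -
[... 1864 characters left out ...]
-1   1   1
   -1  -1   0  -1   0   1  -2   2]
 [  0  -1  -1   0   0  10  15  23  41  44  27  27  18  -1   2   2   1  -1
    0  -1   0  -3   1  -1  -2  -2]
 [ -1   0   0   1   1  -2  -3   4  14  19  28  31   0   1  -2   0 885  -2
    1   0   0   2   3  -1   1   2]
 [ -2  -1  -1  -3  -3  -1  -1   0  -3   5  10  18  -1   0   2  -1   0  -2
   -1  -1  -2  -1  -1  -2   0  -1]
 [  1   0  -1  -1   0  -1  -1  -1   0  -2  -1   0  -1   0   1   1   1  -2
    1  -3   2   0  -3   1   1  -1]
 [  1   0   1   2  -2   3   0  -2  -2  -1  -1   0  -1  -2   1  -1  -2  -1
   -1  -2   0  -1   2   0   0   1]
 [ -2   1  -3   2   0   0  -1   0  -4   0   1   2   1   2   0  -1  -1  -2
   -3   0   0  -1   0  -3   0  -1]]
```

View pics/crop0.png

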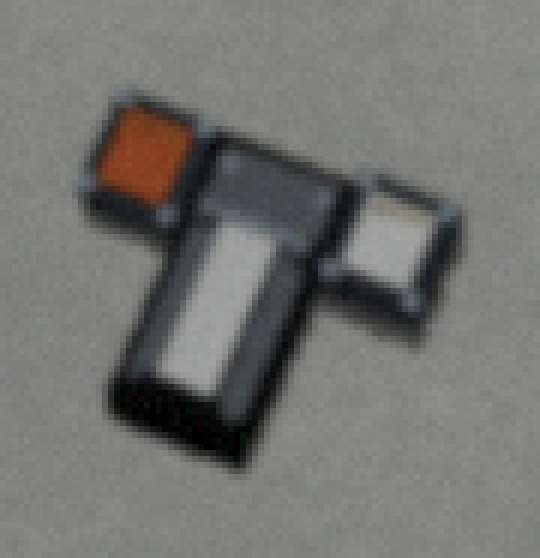

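```bash
cat >> h.py <<'E'
def toolmove(target_xy,target_z=None):
    o=ctrl.observe();y=np.deg2rad(o['eef_rot'][2]);p=o['tcp_pos']
    d=np.array(target_xy)-p[:2]
    print('t',o['time_s'],'tcp',np.round(p,4),'rot',np.round(o['eef_rot'],2),'F',np.round(o['wrist_force'],1),'w',round(float(o['width']),4))
    print('tool x cm %.2f  z cm %.2f  y(down) cm %s'%(100*(d@[np.cos(y),np.sin(y)]),100*(d@[-np.sin(y),np.cos(y)]),None if target_z is None else round(100*(p[2]-target_z),2)))
E
python3 - <<'E'
from h import *
z=np.load('/tmp/top.npz');W=z['W'];im=z['img'];s=512/800
roi=np.zeros(im.shape[:2],bool);roi[int(205*s):int(330*s),int(295*s):int(415*s)]=1
H=(W[...,2]>.022)&(W[...,2]<.05)&roi
P=W[H]
a=np.deg2rad(-21.3);mx=np.array([np.cos(a),np.sin(a)]);my=np.array([-mx[1],mx[0]])
o=np.array([.60,.1164]);u=(P[:,:2]-o)@mx;v=(P[:,:2]-o)@my
for lo in range(-70,80,8):
    k=(u*1000>lo)&(u*1000<lo+8);print(lo,k.sum(),np.percentile(v[k],[2,98]).round(4)*1000 if k.any() else'')
for lo in range(-28,30,8):
    k=(v*1000>lo)&(v*1000<lo+8);print('v',lo,(np.percentile(u[k],[2,98])*1000).round(1))
# side edges angle
for sgn in(-1,1):
    e=[]
    for lo in range(-40,10,4):
        k=(u*1000>lo)&(u*1000<lo+4);e.append((lo+2,1000*np.percentile(v[k],3 if sgn<0 else 97)))
    e=np.array(e);print('edge',np.polyfit(e[:,0],e[:,1],1))
for c in([.6256,.0471],[.6657,.1495]): print('tr',((np.array(c)-o)@mx).round(4),((np.array(c)-o)@my).round(4))
foot=P[P[:,2]>.0425]; f=(foot[:,:2]-o);print('foot',np.median(f@mx),np.median(f@my),len(foot))
toolmove(o,.05)
E
```

```text
-70 0 
-62 0 
-54 72 [-28.5  32.2]
-46 76 [-28.   30.9]
-38 78 [-28.   31.3]
-30 77 [-29.4  29.9]
-22 80 [-28.7  30. ]
-14 79 [-28.8  30.3]
-6 79 [-29.5  30.7]
2 77 [-29.7  29.5]
10 79 [-29.7  29.9]
18 129 [-70.9  72. ]
26 209 [-74.9  73.3]
34 181 [-74.3  73.9]
42 190 [-75.2  74.3]
50 190 [-75.   73.2]
58 188 [-75.7  74.3]
66 145 [-77.4  72.4]
74 5 [-57.9 -39.6]
v -28 [-49.9  67.8]
v -20 [-49.7  67.5]
v -12 [-50.4  67.6]
v -4 [-50.4  67.5]
v 4 [-50.7  68.4]
v 12 [-49.7  68.8]
v 20 [-49.   67.4]
v 28 [-49.   69.3]
edge [-2.15252132e-02 -2.84778577e+01]
edge [-2.20421543e-02  2.87206262e+01]
tr 0.049 -0.0553
tr 0.0492 0.0547
foot -0.043272953853554896 -0.00015490912663512546 70
t 0.1 tcp [0.201  0.6174 0.2303] rot [-90.13  -0.   -18.03] F [ 0.4 -0.7 -0.7] w 0.0852
tool x cm 53.45  z cm -35.29  y(down) cm 18.03
```

>>> apply_moves --steps '[[[-1,3.9,0,-2.6,0],[-1,3.9,0,-2.6,0],[-1,3.9,0,-2.6,0],[-1,3.9,0,-2.6,0],[-1,3.9,0,-2.6,0]]]'

```text
time_s: 0.6
tcp_pos: [0.3418, 0.4347, 0.2255]
eef_rot: [-90.3, 0.5, -16.9]
wrist_force: [1.1, 0.1, -0.1]
width: 0.0856
```

>>> apply_moves --steps '[[[-1,3.9,0,-2.6,0],[-1,3.9,0,-2.6,0],[-1,3.9,0,-2.6,0],[-1,3.9,0,-2.6,0],[-1,3.9,0,-2.6,0.6]]]'

```text
time_s: 1.1
tcp_pos: [0.4943, 0.2444, 0.2231]
eef_rot: [-90.5, 0.5, -20.6]
wrist_force: [0.1, 0.8, 0.1]
width: 0.0854
```

```bash
python3 -c "
from h import *
toolmove([.5856,.1222],.06)"
```

```text
t 1.1 tcp [0.4943 0.2444 0.2231] rot [-90.45   0.55 -20.55] F [0.1 0.8 0.1] w 0.0854
tool x cm 12.84  z cm -8.24  y(down) cm 16.31
```

>>> apply_moves --steps '[[[-1,4,0,-2.7,0.1],[-1,4,1,-2.7,0.1],[-1,4,3,-2.6,0],[-1,1,4,-0.4,0],[-1,0,2,0,0]]]'

```text
time_s: 1.6
tcp_pos: [0.5896, 0.109, 0.1263]
eef_rot: [-90.5, -0.2, -22.7]
wrist_force: [-0.2, -0.0, 0.3]
width: 0.0853
```

```bash
python3 -c "
from h import *
toolmove([.5856,.1222],.005)"
```

```text
t 1.6 tcp [0.5896 0.109  0.1263] rot [-90.45  -0.17 -22.72] F [-0.2 -0.   0.3] w 0.0853
tool x cm -0.87  z cm 1.06  y(down) cm 12.13
```

>>> apply_moves --steps '[[[-1,-0.9,2,1.1,-0.1],[-1,0,4,0,0],[-1,0,3.5,0,0],[-1,0,1.5,0,0],[-1,0,0.5,0,0]]]'

```text
time_s: 2.1
tcp_pos: [0.5834, 0.1182, 0.0023]
eef_rot: [-90.8, 0.1, -22.4]
wrist_force: [-0.2, 0.6, 1.2]
width: 0.0853
```

```bash
python3 -c "
from h import *
toolmove([.5856,.1222],.001)
a=cap('side')['img'];cv2.imwrite('pics/s1.png',cv2.resize(a[130:240,180:330,::-1],None,fx=5,fy=5))"
```

```text
t 2.1 tcp [0.5834 0.1182 0.0023] rot [-90.76   0.14 -22.39] F [-0.2  0.6  1.2] w 0.0853
tool x cm 0.05  z cm 0.45  y(down) cm 0.13
```

View pics/s1.png

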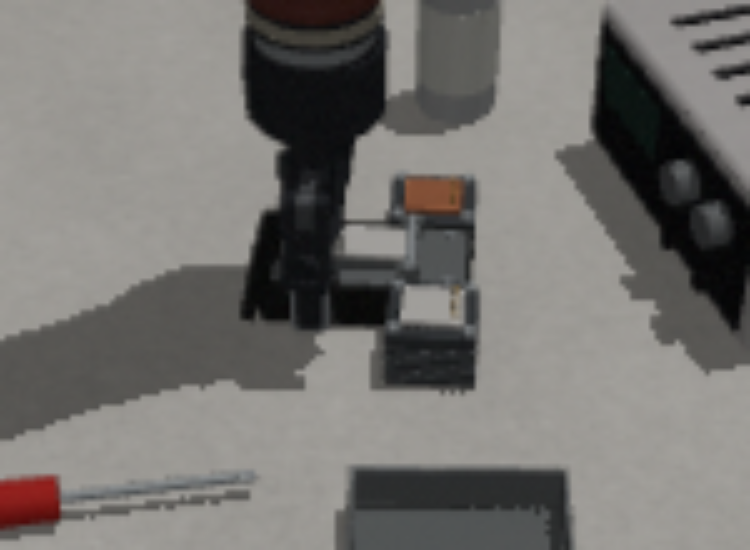

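The side crop shows the fingers straddling the meter behind the transformers, near (310,290). The next move centres them and closes gradually to learn how closure maps to width.

>>> apply_moves --steps '[[[-0.8,0,0,0.4,0],[-0.6,0,0,0,0],[-0.6,0,0,0,0]]]'

```text
time_s: 2.45
tcp_pos: [0.5864, 0.1228, 0.0041]
eef_rot: [-90.6, 0.0, -22.4]
wrist_force: [0.8, 0.1, 0.0]
width: 0.0686
```

>>> apply_moves --steps '[[[-0.5,0,0,0,0],[-0.5,0,0,0,0],[-0.5,0,0,0,0]]]'

```text
time_s: 2.75
tcp_pos: [0.588, 0.1232, 0.0066]
eef_rot: [-90.5, -0.2, -22.4]
wrist_force: [-0.5, 0.6, -0.1]
width: 0.0643
```

>>> apply_moves --steps '[[[-0.4,0,0,0,0],[-0.4,0,0,0,0],[-0.3,0,0,0,0]]]'

```text
time_s: 3.05
tcp_pos: [0.5881, 0.1231, 0.0072]
eef_rot: [-90.5, -0.2, -22.4]
wrist_force: [-0.3, 0.2, 0.7]
width: 0.061
```

```bash
python3 -c "
from h import *
toolmove([.5856,.1222],.001)"
```

```text
t 3.05 tcp [0.5881 0.1231 0.0072] rot [-90.47  -0.24 -22.38] F [-0.3  0.2  0.7] w 0.061
tool x cm -0.20  z cm -0.18  y(down) cm 0.62
```

>>> apply_moves --steps '[[[-0.4,0,0.5,0,0],[-0.2,0,0.1,0,0],[0,0,0,0,0],[0,-0.5,0,0,0],[0,-0.8,0,0,0]]]'

```text
time_s: 3.55
tcp_pos: [0.5784, 0.1267, 0.0072]
eef_rot: [-90.4, -0.5, -22.5]
wrist_force: [3.0, -0.3, 2.0]
width: 0.0607
```

>>> apply_moves --steps '[[[0,-1,0,0,0],[0,-1,0,0,0],[0,-1,0,0,0],[0,-1,0,0,0],[0,-1,0,0,0]]]'

```text
time_s: 4.05
tcp_pos: [0.5315, 0.1471, 0.0074]
eef_rot: [-90.2, -0.9, -22.4]
wrist_force: [2.5, -1.3, 1.0]
width: 0.0603
```

```bash
python3 -c "
from h import *
toolmove([.5856,.1222],.001)
a=cap('top')['img'];cv2.imwrite('pics/t1.png',cv2.resize(a[120:230,180:330,::-1],None,fx=5,fy=5))"
```

```text
t 4.05 tcp [0.5315 0.1471 0.0074] rot [-90.25  -0.9  -22.44] F [ 2.5 -1.3  1. ] w 0.0603
tool x cm 5.95  z cm -0.24  y(down) cm 0.64
```

View pics/t1.png

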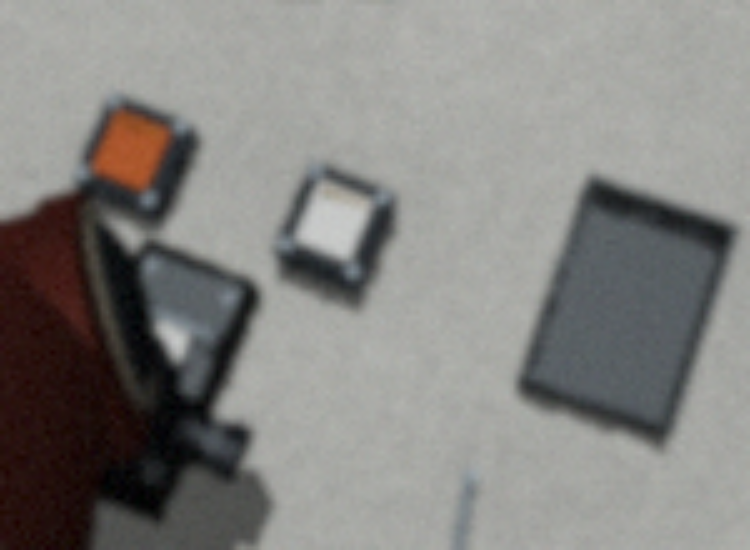

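The meter slides out cleanly: its top end, near (200,275), is already below both transformers, which look unmoved. It needs about 1.6 cm more before I release and lift.

>>> apply_moves --steps '[[[0,-0.9,0,0,0],[0,-0.9,0,0,0],[0,0,0,0,0],[-1,0,0,0,0],[-1,0,0,0,0]]]'

```text
time_s: 4.6
tcp_pos: [0.507, 0.1568, 0.0063]
eef_rot: [-90.4, -0.4, -22.3]
wrist_force: [0.4, 0.7, 0.0]
width: 0.0853
```

>>> apply_moves --steps '[[[-1,0,0,0,0],[-1,0,-3,0,0],[-1,0,-4,0,0],[-1,4,-4,-4,0],[-1,4.5,-2,-4.5,0]]]'

```text
time_s: 5.1
tcp_pos: [0.5382, 0.0785, 0.1214]
eef_rot: [-90.6, 0.7, -21.2]
wrist_force: [1.6, 0.3, -0.3]
width: 0.0853
```

```bash
cat > m.py <<'E'
from h import *
def meter(save=None):
    c=cap('top',save);W=world(c);im=c['img'];hsv=cv2.cvtColor(im,cv2.COLOR_RGB2HSV)
    z=np.load('/tmp/top.npz')
    H=(W[...,2]>.02)&(W[...,2]<.052)&(W[...,0]>.42)&(W[...,0]<.74)&(W[...,1]>-.0)&(W[...,1]<.27)
    n,l,st,ce=cv2.connectedComponentsWithStats(H.astype('uint8'))
    for i in range(1,n):
        if st[i,4]>100:
            Q=W[l==i];r=cv2.minAreaRect((Q[:,:2]*1000).astype('float32'));print(st[i,4],np.round(r[0],1),np.round(r[1],1),round(r[2],1),Q.mean(0).round(4))
    return c,W
if __name__=='__main__':
    c,W=meter();toolmove([.6,.1])
    cv2.imwrite('pics/t2.png',cv2.resize(c['img'][120:230,180:330,::-1],None,fx=5,fy=5))
E
python3 m.py
```

```text
t 5.15 tcp [0.5444 0.064  0.124 ] rot [-9.093e+01 -7.000e-02 -2.223e+01] F [ 3.8 -7.6  1.6] w 0.0857
tool x cm 3.78  z cm 5.43  y(down) cm None
```

View pics/t2.png

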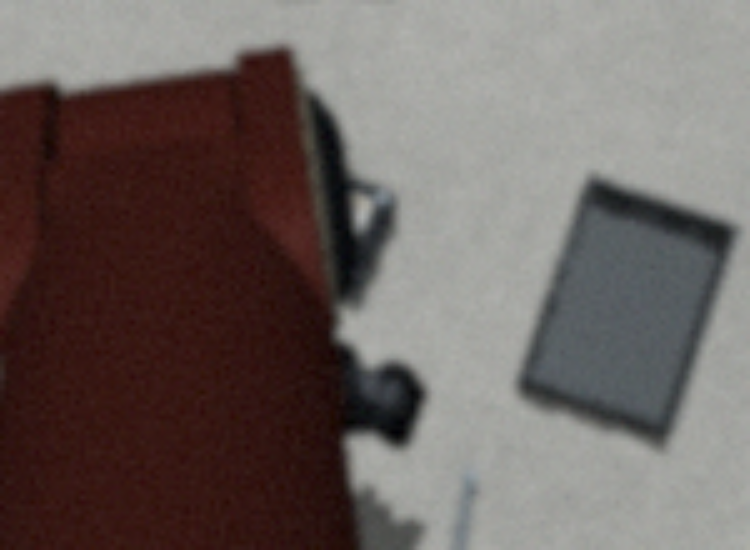

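The arm hides the meter in this view, so I'll swing it aside for one clean measurement.

>>> apply_moves --steps '[[[-1,0,-1,-4.8,0],[-1,0,-1,-4.8,0],[-1,0,0,-4.8,0],[-1,0,0,-4.8,0],[-1,0,0,0,0]]]'

```text
time_s: 5.65
tcp_pos: [0.472, -0.1148, 0.145]
eef_rot: [-90.9, -0.3, -22.9]
wrist_force: [0.6, -0.2, -0.1]
width: 0.0852
```

```bash
sed -i 's/t2.png/t3.png/' m.py; python3 m.py
```

```text
369 [663.7 149.5] [46.4 49.9] 67.6 [0.6629 0.149  0.0291]
391 [626.3  47.4] [46.1 50.3] 67.0 [0.6249 0.0471 0.0371]
1242 [531.  146.8] [ 62.6 123.6] 67.3 [0.53   0.1457 0.0318]
t 5.7 tcp [ 0.4737 -0.111   0.1449] rot [-90.74  -0.27 -22.6 ] F [0.3 0.5 0.5] w 0.0853
tool x cm 3.56  z cm 24.33  y(down) cm None
```

View pics/t3.png

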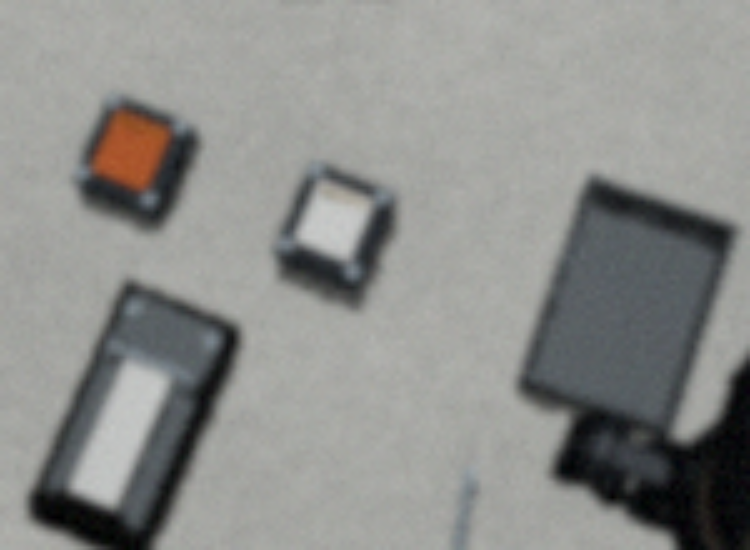

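The meter now lies clear, its top end at (180,310) in the crop, about 35 mm from both transformers. Neither transformer has shifted. I'm heading for the foot at (0.482, 0.1675).

>>> apply_moves --steps '[[[0,-1.7,0,4.4,0],[0,-1.7,0,4.4,0],[0,-1.7,0,4.4,0],[0,-1.7,0,4.4,0],[0,-1.7,1,4.4,0]]]'

```text
time_s: 6.2
tcp_pos: [0.4835, 0.1266, 0.131]
eef_rot: [-90.7, -0.4, -23.6]
wrist_force: [0.4, -0.4, -0.2]
width: 0.0426
```

>>> apply_moves --steps '[[[0,-0.8,1,2.3,0],[0,0,1,0,0],[0,0,0,0,0]]]'

```text
time_s: 6.5
tcp_pos: [0.4818, 0.1663, 0.1077]
eef_rot: [-90.4, -0.1, -22.4]
wrist_force: [-0.6, -0.9, -0.5]
width: 0.0422
```

```bash
python3 -c "
from h import *
toolmove([.4817,.1675],.05)"
```

```text
t 6.5 tcp [0.4818 0.1663 0.1077] rot [-9.045e+01 -5.000e-02 -2.239e+01] F [-0.6 -0.9 -0.5] w 0.0422
tool x cm -0.06  z cm 0.10  y(down) cm 5.77
```

>>> apply_moves --steps '[[[0,0,3,0.1,0],[0,0,2.5,0,0],[0,0,1,0,0],[0,0,0.3,0,0]]]'

```text
time_s: 6.9
tcp_pos: [0.4835, 0.1634, 0.039]
eef_rot: [-90.5, -0.2, -22.7]
wrist_force: [-0.0, -0.1, 0.6]
width: 0.0424
```

```bash
python3 -c "
from h import *
toolmove([.4817,.1675],.031)
a=cap('side')['img'];cv2.imwrite('pics/s2.png',cv2.resize(a[130:220,190:310,::-1],None,fx=6,fy=6))"
```

```text
t 6.9 tcp [0.4835 0.1634 0.039 ] rot [-90.46  -0.2  -22.71] F [-0.  -0.1  0.6] w 0.0424
tool x cm -0.33  z cm 0.31  y(down) cm 0.8
```

View pics/s2.png

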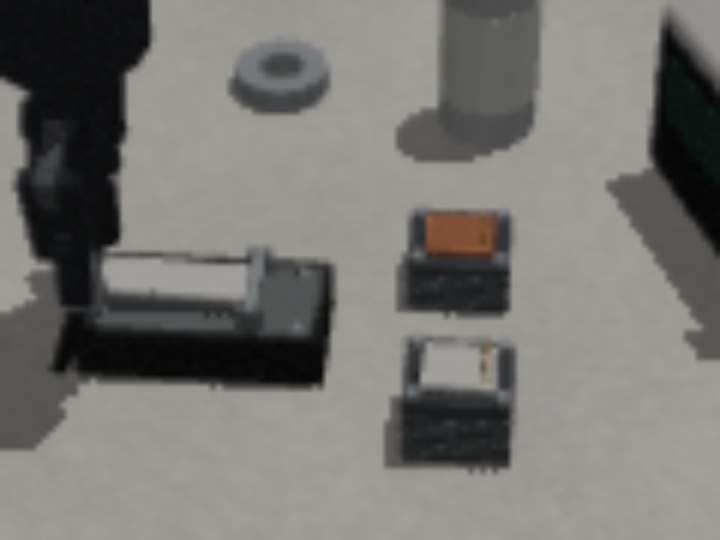

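The side crop shows the fingertip right over the foot at the meter's bottom end, near (75,300). Next I lower a little, pinch, and check the width.

>>> apply_moves --steps '[[[0,-0.3,0.6,0.3,0],[0,0,0.4,0,0],[0.1,0,0.1,0,0],[0.2,0,0,0,0],[0.3,0,0,0,0]]]'

```text
time_s: 7.45
tcp_pos: [0.484, 0.1671, 0.0303]
eef_rot: [-90.2, -0.4, -22.8]
wrist_force: [-0.0, -1.3, -0.3]
width: 0.0323
```

>>> apply_moves --steps '[[[0.4,0,0,0,0],[0.4,0,0,0,0]]]'

```text
time_s: 7.65
tcp_pos: [0.4839, 0.1671, 0.0305]
eef_rot: [-90.2, -0.5, -22.8]
wrist_force: [0.8, -0.1, -0.8]
width: 0.0325
```

>>> apply_moves --steps '[[[0.35,0.1,-1,0,0],[0.35,0.2,-1,0,0],[0.35,0.3,-1,0,0],[0.35,0.45,-0.9,0,0],[0.35,0.5,-0.8,0,0]]]'

```text
time_s: 8.15
tcp_pos: [0.4954, 0.1605, 0.0795]
eef_rot: [-90.5, -0.1, -22.8]
wrist_force: [0.1, 0.5, -3.4]
width: 0.0319
```

>>> apply_moves --steps '[[[0.35,0.6,-0.4,0,0],[0.35,0.5,-0.4,0,0],[0.35,0.2,0,0,0]]]'

```text
time_s: 8.45
tcp_pos: [0.5104, 0.1545, 0.09]
eef_rot: [-90.4, -0.3, -22.9]
wrist_force: [0.4, -0.6, -3.9]
width: 0.0321
```

```bash
python3 -c "
from h import *
toolmove([.5033,.1585],.087)
a=cap('side')['img'];cv2.imwrite('pics/s3.png',cv2.resize(a[130:220,190:310,::-1],None,fx=6,fy=6))"
```

```text
t 8.45 tcp [0.5104 0.1545 0.09  ] rot [-90.41  -0.29 -22.88] F [ 0.4 -0.6 -3.9] w 0.0321
tool x cm -0.81  z cm 0.09  y(down) cm 0.3
```

View pics/s3.png

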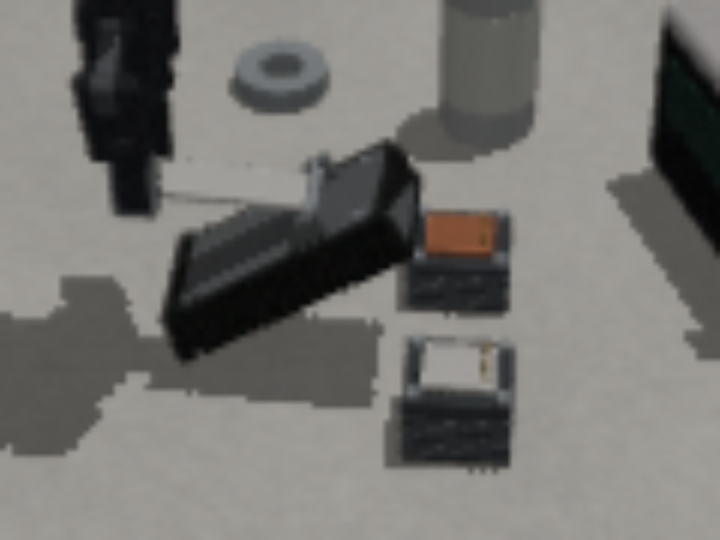

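The side crop shows that the pinch held the foot rigidly: plate horizontal, whole meter lifted and tilted about 30°, stand about half open. I'll lower it again and loosen the pinch so the foot can turn in it.

>>> apply_moves --steps '[[[0.35,-0.5,0.7,0,0],[0.35,-0.5,0.7,0,0],[0.35,-0.5,0.7,0,0],[0.35,-0.4,0.7,0,0],[0.35,-0.3,0.7,0,0]]]'

```text
time_s: 9.0
tcp_pos: [0.4924, 0.1629, 0.0529]
eef_rot: [-90.2, -0.7, -22.9]
wrist_force: [0.6, -0.9, -1.9]
width: 0.0322
```

>>> apply_moves --steps '[[[0.3,0,0.3,0,0],[0.25,0,0.2,0,0],[0.25,0,0,0,0]]]'

```text
time_s: 9.3
tcp_pos: [0.4898, 0.1635, 0.0455]
eef_rot: [-90.4, -0.4, -22.8]
wrist_force: [0.6, -0.3, -1.7]
width: 0.0321
```

>>> apply_moves --steps '[[[0.23,0,0,0,0],[0.22,0,0,0,0],[0.22,0,0,0,0]]]'

```text
time_s: 9.6
tcp_pos: [0.4892, 0.1637, 0.0454]
eef_rot: [-90.4, -0.3, -22.9]
wrist_force: [-0.1, -0.3, -2.1]
width: 0.0333
```

```bash
python3 -c "
from h import *
toolmove([.4840,.1671],.0305)
c=cap('side');W=world(c);a=c['img'];cv2.imwrite('pics/s4.png',cv2.resize(a[130:220,190:310,::-1],None,fx=6,fy=6))"
```

```text
t 9.6 tcp [0.4892 0.1637 0.0454] rot [-90.4   -0.35 -22.85] F [-0.1 -0.3 -2.1] w 0.0333
tool x cm -0.62  z cm 0.11  y(down) cm 1.49
```

View pics/s4.png

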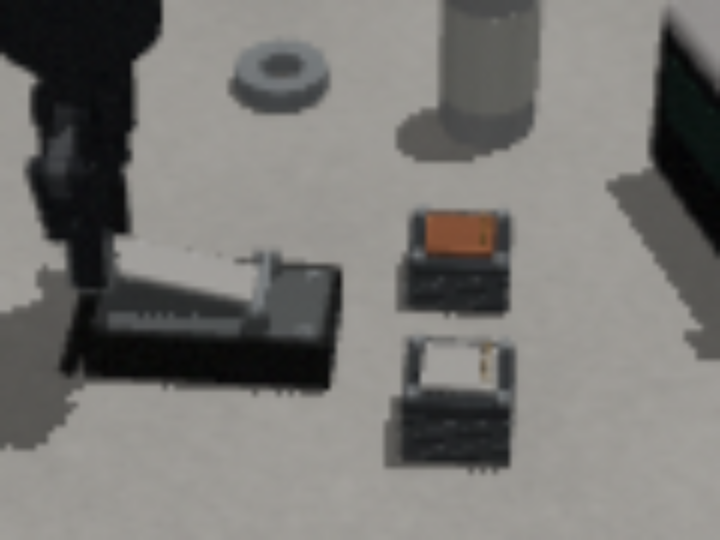

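The meter is flat on its face again with the stand slightly open, about 0.2 rad. I'll continue the arc with a light pinch (0.22).

>>> apply_moves --steps '[[[0.23,0.2,-0.8,0,0],[0.23,0.2,-0.8,0,0],[0.23,0.3,-0.8,0,0]]]'

```text
time_s: 9.95
tcp_pos: [0.4946, 0.1609, 0.0704]
eef_rot: [-90.5, -0.2, -22.8]
wrist_force: [0.7, -0.6, -2.8]
width: 0.0333
```

>>> apply_moves --steps '[[[0.21,0,0,0,0],[0.21,0,0,0,0]]]'

```text
time_s: 10.15
tcp_pos: [0.4963, 0.1604, 0.0726]
eef_rot: [-90.4, -0.4, -22.9]
wrist_force: [0.1, 0.2, -2.6]
width: 0.0336
```

>>> apply_moves --steps '[[[0.2,0,0,0,0],[0.2,0,0,0,0]]]'

```text
time_s: 10.35
tcp_pos: [0.4965, 0.1602, 0.0731]
eef_rot: [-90.4, -0.4, -22.9]
wrist_force: [-0.3, -0.4, 0.2]
width: 0.0341
```

```bash
cat > st.py <<'E'
from h import *
def stand():
    c=cap('side');W=world(c);hsv=cv2.cvtColor(c['img'],cv2.COLOR_RGB2HSV)
    a=np.deg2rad(-22.7);mx=np.array([np.cos(a),np.sin(a)]);my=np.array([-mx[1],mx[0]]);o=np.array([.5278,.1482])
    u=(W[...,:2]-o)@mx;v=(W[...,:2]-o)@my;z=W[...,2]
    box=(abs(u)<.12)&(abs(v)<.045)&(z>.008)&(z<.2)
    wh=box&(hsv[...,1]<45)&(hsv[...,2]>150)&(abs(v)<.02)&(u<.06)
    n,l,s,_=cv2.connectedComponentsWithStats(wh.astype('uint8'));k=1+np.argmax(s[1:,4]);m=l==k
    p=np.polyfit(u[m],z[m],1);print('plate',m.sum(),'u',np.percentile(u[m],[3,97]).round(3),'z',np.percentile(z[m],[3,97]).round(3),'slope rad',-np.arctan(p[0]).round(3))
    for lo in np.arange(-.07,.09,.02):
        k=box&(u>lo)&(u<lo+.02)&(v>-.034)&(v<-.016);
        if k.sum()>3: print('back u %.2f z %s n %d'%(lo,np.percentile(z[k],[50,95]).round(3),k.sum()))
    toolmove([.5033,.1585],.087)
stand()
E
python3 st.py
```

```text
plate 111 u [-0.022  0.026] z [0.041 0.073] slope rad 0.57
back u -0.07 z [0.027 0.174] n 38
back u -0.05 z [0.03  0.171] n 116
back u -0.03 z [0.109 0.18 ] n 188
back u -0.01 z [0.025 0.03 ] n 61
back u 0.01 z [0.025 0.039] n 66
back u 0.03 z [0.026 0.038] n 63
back u 0.05 z [0.026 0.03 ] n 51
t 10.4 tcp [0.4965 0.1603 0.073 ] rot [-90.37  -0.43 -22.89] F [ 0.5 -1.1 -0. ] w 0.0342
tool x cm 0.70  z cm 0.10  y(down) cm -1.4
```

The meter is flat with the stand at about 0.57 rad, so a closure of 0.20 lets the foot turn. Continuing to the stop.

>>> apply_moves --steps '[[[0.21,0.3,-0.5,0,0],[0.21,0.4,-0.5,0,0],[0.21,0.5,-0.4,0,0],[0.2,0.3,0,0,0],[0.2,0,0,0,0]]]'

```text
time_s: 10.9
tcp_pos: [0.5108, 0.1542, 0.0882]
eef_rot: [-90.4, -0.4, -22.9]
wrist_force: [-0.2, 0.1, -0.5]
width: 0.034
```

```bash
python3 st.py
```

```text
plate 2 u [0.017 0.019] z [0.05  0.054] slope rad 0.973
back u -0.07 z [0.021 0.03 ] n 27
back u -0.05 z [0.026 0.185] n 78
back u -0.03 z [0.092 0.169] n 133
back u -0.01 z [0.122 0.191] n 157
back u 0.01 z [0.026 0.038] n 67
back u 0.03 z [0.026 0.038] n 68
back u 0.05 z [0.025 0.03 ] n 50
t 10.95 tcp [0.5108 0.1542 0.0882] rot [-90.41  -0.36 -22.87] F [ 0.9 -0.3 -0.2] w 0.0341
tool x cm -0.86  z cm 0.11  y(down) cm 0.12
```

>>> apply_moves --steps '[[[0.21,0.4,-0.3,0,0],[0.21,0.3,-0.2,0,0],[0.2,0,0,0,0]]]'

```text
time_s: 11.25
tcp_pos: [0.5168, 0.152, 0.0931]
eef_rot: [-90.4, -0.2, -22.8]
wrist_force: [-0.8, -0.6, -0.6]
width: 0.0341
```

```bash
python3 st.py
```

```text
plate 3 u [0.017 0.022] z [0.046 0.053] slope rad 0.896
back u -0.07 z [0.02 0.03] n 28
back u -0.05 z [0.026 0.094] n 68
back u -0.03 z [0.09  0.187] n 133
back u -0.01 z [0.12  0.193] n 181
back u 0.01 z [0.026 0.038] n 65
back u 0.03 z [0.025 0.039] n 65
back u 0.05 z [0.025 0.029] n 50
t 11.3 tcp [0.5167 0.1521 0.093 ] rot [-90.43  -0.23 -22.82] F [ 0.  -0.4 -0.1] w 0.0345
tool x cm -1.48  z cm 0.07  y(down) cm 0.6
```

>>> apply_moves --steps '[[[0,0,0,0,0],[-0.2,0,0,0,0],[-0.2,0,-2,0,0],[-0.2,0,-4,0,0],[-0.2,0,-2,-4,0]]]'

```text
time_s: 11.8
tcp_pos: [0.5016, 0.1212, 0.1731]
eef_rot: [-90.4, -0.1, -22.3]
wrist_force: [1.2, -0.6, 0.8]
width: 0.0514
```

>>> apply_moves --steps '[[[-0.7,0,0,-4.8,0],[-0.7,0,0,-4.8,0],[-0.7,0,0,-4.8,0],[-0.7,0,0,-4.8,0],[-0.7,0,0,0,0]]]'

```text
time_s: 12.3
tcp_pos: [0.4282, -0.066, 0.1784]
eef_rot: [-90.2, -0.8, -22.5]
wrist_force: [-0.5, 0.4, -1.5]
width: 0.0724
```

```bash
python3 st.py; sed -i 's/t3.png/t4.png/' m.py; python3 m.py
python3 - <<'E'
from h import *
c=cap('top');W=world(c);a=np.deg2rad(-22.7);mx=np.array([np.cos(a),np.sin(a)])
k=(W[...,0]>.44)&(W[...,0]<.6)&(W[...,1]>.08)&(W[...,1]<.23)&(W[...,2]>.045)&(W[...,2]<.13)
Q=W[k];u=(Q[:,:2]-[.5278,.1482])@mx
print(len(Q),np.polyfit(u,Q[:,2],1),np.percentile(u,[2,98]),np.percentile(Q[:,2],[2,50,98]))
E
```

```text
plate 106 u [-0.018  0.026] z [0.042 0.084] slope rad 0.768
back u -0.07 z [0.022 0.03 ] n 26
back u -0.05 z [0.026 0.091] n 70
back u -0.03 z [0.026 0.093] n 77
back u -0.01 z [0.025 0.029] n 60
back u 0.01 z [0.026 0.039] n 67
back u 0.03 z [0.026 0.039] n 64
back u 0.05 z [0.024 0.03 ] n 50
t 12.35 tcp [ 0.4299 -0.0627  0.1785] rot [-90.01  -0.84 -22.21] F [-0.2  0.3 -0.8] w 0.0726
tool x cm -1.57  z cm 23.25  y(down) cm 9.15
365 [664.1 149.5] [46.3 50.7] 67.6 [0.6629 0.1489 0.0293]
391 [626.7  47.4] [46.4 50.6] 67.6 [0.6248 0.0471 0.0369]
991 [529.9 145.2] [ 62.6 123.3] 67.1 [0.5312 0.141  0.0291]
t 12.4 tcp [ 0.4312 -0.0602  0.1785] rot [-89.92  -0.86 -21.95] F [0.1 0.1 0. ] w 0.0726
tool x cm 9.67  z cm 21.17  y(down) cm None
296 [-0.98808893  0.06820016] [-0.03393734  0.02299657] [0.04570701 0.07728897 0.09959303]
```

The stand reads 0.77–0.78 rad in both views, so it is fully out, and the meter is flat. Next I approach the top end for a light grip.

>>> apply_moves --steps '[[[-0.8,1.2,0,4.6,0.1],[-0.8,1.2,0,4.6,0],[-0.9,1.2,0,4.6,0],[-1,1.2,0,4.6,0],[-1,1.2,0,4.4,0]]]'

```text
time_s: 12.95
tcp_pos: [0.5763, 0.1388, 0.1793]
eef_rot: [-89.9, -0.8, -22.3]
wrist_force: [1.2, -0.7, -0.4]
width: 0.0854
```

>>> apply_moves --steps '[[[-1,0,0,0,0],[-1,0,0,0,0]]]'

```text
time_s: 13.15
tcp_pos: [0.5783, 0.1537, 0.1777]
eef_rot: [-89.4, -0.8, -21.2]
wrist_force: [-1.0, -0.7, -0.4]
width: 0.0854
```

```bash
python3 -c "
from h import *
toolmove([.5709,.1279],.003)"
```

```text
t 13.15 tcp [0.5783 0.1537 0.1777] rot [-89.45  -0.75 -21.23] F [-1.  -0.7 -0.4] w 0.0854
tool x cm 0.24  z cm -2.67  y(down) cm 17.47
```

>>> apply_moves --steps '[[[-1,0.2,2,-1.6,0.3],[-1,0,2,-0.8,0],[-1,0,2,0,0],[-1,0,0.5,0,0]]]'

```text
time_s: 13.55
tcp_pos: [0.5708, 0.1355, 0.1114]
eef_rot: [-89.2, -0.8, -22.6]
wrist_force: [-0.3, 0.1, 0.1]
width: 0.0855
```

```bash
python3 -c "
from h import *
toolmove([.5709,.1279],.003)"
```

```text
t 13.55 tcp [0.5708 0.1355 0.1114] rot [-89.24  -0.77 -22.62] F [-0.3  0.1  0.1] w 0.0855
tool x cm 0.30  z cm -0.70  y(down) cm 10.84
```

>>> apply_moves --steps '[[[-1,0.3,3,-0.6,0],[-1,0,3.5,0,0],[-1,0,2.5,0,0],[-1,0,1,0,0]]]'

```text
time_s: 13.95
tcp_pos: [0.5756, 0.1312, 0.0124]
eef_rot: [-88.9, -1.1, -22.5]
wrist_force: [0.0, 0.4, -0.2]
width: 0.0854
```

```bash
python3 -c "
from h import *
toolmove([.5709,.1279],.003)"
```

```text
t 13.95 tcp [0.5756 0.1312 0.0124] rot [-88.92  -1.12 -22.53] F [ 0.   0.4 -0.2] w 0.0854
tool x cm -0.31  z cm -0.48  y(down) cm 0.94
```

>>> apply_moves --steps '[[[-0.8,-0.3,0.7,-0.5,0],[-0.6,0,0.4,0,0],[-0.5,0,0.1,0,0],[-0.44,0,0,0,0],[-0.43,0,0,0,0]]]'

```text
time_s: 14.45
tcp_pos: [0.5714, 0.1283, 0.0018]
eef_rot: [-88.8, -1.2, -22.5]
wrist_force: [-0.8, 0.6, -3.1]
width: 0.0616
```

>>> apply_moves --steps '[[[-0.43,0,0,0,0],[-0.43,0,0,0,0]]]'

```text
time_s: 14.65
tcp_pos: [0.5717, 0.1283, 0.0021]
eef_rot: [-88.8, -1.3, -22.5]
wrist_force: [0.2, 0.2, -3.9]
width: 0.0615
```

>>> apply_moves --steps '[[[-0.43,-0.3,-0.95,0,0],[-0.43,-0.3,-0.95,0,0],[-0.43,-0.4,-0.9,0,0],[-0.43,0,0,0,0]]]'

```text
time_s: 15.05
tcp_pos: [0.5608, 0.1322, 0.0325]
eef_rot: [-88.8, -1.3, -22.5]
wrist_force: [0.6, 1.4, -4.2]
width: 0.0614
```

```bash
cat > tilt.py <<'E'
from h import *
import sys
c=cap('side');W=world(c);hsv=cv2.cvtColor(c['img'],cv2.COLOR_RGB2HSV)
a=np.deg2rad(-22.8);mx=np.array([np.cos(a),np.sin(a)]);my=np.array([-mx[1],mx[0]]);o=np.array([.5267,.1466])
u=(W[...,:2]-o)@mx;v=(W[...,:2]-o)@my;z=W[...,2]
side=(abs(v+.031)<.006)&(abs(u)<.16)&(z<.16)&(z>.004)&(hsv[...,2]<120)
# near side face of the meter: per column the lowest point
for lo in np.arange(-.13,.08,.01):
    k=side&(u>=lo)&(u<lo+.01)
    if k.sum()>4: print('u %.2f z %s n %d'%(lo,np.percentile(z[k],[3,97]).round(3),k.sum()))
wh=(hsv[...,1]<45)&(hsv[...,2]>150)&(abs(v)<.02)&(abs(u)<.16)&(z>.03)&(z<.16)
n,l,s,_=cv2.connectedComponentsWithStats(wh.astype('uint8'))
if n>1:
    m=l==1+np.argmax(s[1:,4]);print('plate',m.sum(),'u',np.percentile(u[m],[3,97]).round(3),'z',np.percentile(z[m],[3,97]).round(3),'slope',-np.arctan(np.polyfit(u[m],z[m],1)[0]).round(3))
ob=ctrl.observe();d=ob['tcp_pos']-np.array([.5717,.1283,.0021])
print('dx %.1f lat %.1f dz %.1f mm'%(1000*d[:2]@mx,1000*d[:2]@my,1000*d[2]),'F',ob['wrist_force'].round(1),'w',ob['width'].round(4),'rot',ob['eef_rot'].round(1),'t',ob['time_s'])
if len(sys.argv)>1: cv2.imwrite('pics/'+sys.argv[1],cv2.resize(c['img'][110:220,190:310,::-1],None,fx=5,fy=5))
E
python3 tilt.py
```

```text
u -0.08 z [0.034 0.044] n 6
u -0.07 z [0.03  0.061] n 28
u -0.06 z [0.031 0.058] n 32
u -0.05 z [0.032 0.058] n 29
u -0.04 z [0.034 0.058] n 32
u -0.03 z [0.033 0.059] n 29
u -0.02 z [0.034 0.06 ] n 29
u -0.01 z [0.033 0.06 ] n 32
u -0.00 z [0.031 0.059] n 34
u 0.01 z [0.032 0.123] n 40
u 0.02 z [0.035 0.152] n 20
u 0.04 z [0.038 0.15 ] n 48
u 0.05 z [0.038 0.128] n 21Traceback (most recent call last):
  File "tilt.py", line 16, in <module>
    print('dx %.1f lat %.1f dz %.1f mm'%(1000*d[:2]@mx,1000*d[:2]@my,1000*d[2]),'F',ob['wrist_force'].round(1),'w',ob['width'].round(4),'rot',ob['eef_rot'].round(1),'t',ob['time_s'])
                                                                                                                   ^^^^^^^^^^^^^^^^^
AttributeError: 'float' object has no attribute 'round'
```

The meter is being carried level, 30 mm up, so this grip is too tight to swivel. I'll loosen it a little at a time.

>>> apply_moves --steps '[[[-0.435,0,0,0,0],[-0.44,0,0,0,0],[-0.44,0,0,0,0]]]'

```text
time_s: 15.4
tcp_pos: [0.5608, 0.1318, 0.032]
eef_rot: [-88.8, -1.3, -22.5]
wrist_force: [0.9, -0.2, -4.0]
width: 0.0619
```

```bash
sed -i "s/ob\['width'\].round(4)/round(float(ob['width']),4)/" tilt.py; python3 tilt.py
```

```text
u -0.08 z [0.032 0.039] n 5
u -0.07 z [0.033 0.058] n 25
u -0.06 z [0.033 0.057] n 34
u -0.05 z [0.032 0.059] n 30
u -0.04 z [0.034 0.059] n 31
u -0.03 z [0.033 0.059] n 28
u -0.02 z [0.031 0.059] n 36
u -0.01 z [0.031 0.058] n 32
u -0.00 z [0.033 0.06 ] n 32
u 0.01 z [0.034 0.122] n 40
u 0.02 z [0.033 0.153] n 22
u 0.04 z [0.033 0.154] n 49
u 0.05 z [0.035 0.137] n 24
dx -11.3 lat -1.0 dz 29.9 mm F [-0.7  0.6 -3.2] w 0.0614 rot [-88.8  -1.3 -22.5] t 15.45
```

>>> apply_moves --steps '[[[-0.445,0,0,0,0],[-0.445,0,0,0,0]]]'

```text
time_s: 15.65
tcp_pos: [0.5607, 0.1316, 0.0315]
eef_rot: [-88.9, -1.2, -22.5]
wrist_force: [-0.3, -0.1, -4.3]
width: 0.0619
```

>>> apply_moves --steps '[[[-0.45,0,0,0,0],[-0.45,0,0,0,0]]]'

```text
time_s: 15.85
tcp_pos: [0.5605, 0.1316, 0.0315]
eef_rot: [-88.9, -1.2, -22.5]
wrist_force: [-1.1, -0.6, -2.3]
width: 0.062
```

```bash
python3 tilt.py
```

```text
u -0.07 z [0.006 0.03 ] n 16
u -0.06 z [0.006 0.03 ] n 27
u -0.05 z [0.008 0.034] n 30
u -0.04 z [0.007 0.036] n 28
u -0.03 z [0.012 0.039] n 32
u -0.02 z [0.014 0.041] n 31
u -0.01 z [0.019 0.046] n 35
u -0.00 z [0.022 0.048] n 28
u 0.01 z [0.024 0.129] n 45
u 0.02 z [0.025 0.15 ] n 25
u 0.03 z [0.029 0.12 ] n 6
u 0.04 z [0.037 0.156] n 44
u 0.05 z [0.036 0.127] n 35
dx -11.6 lat -1.2 dz 29.4 mm F [-1.1 -1.1 -2.7] w 0.0619 rot [-88.9  -1.2 -22.5] t 15.9
```

At −0.45 it swivels: the toe is on the bench and the meter is tilted about 16°. I'll hold that closure and follow the arc about the toe.

>>> apply_moves --steps '[[[-0.45,-0.5,-0.85,0,0],[-0.45,-0.55,-0.8,0,0],[-0.45,-0.6,-0.75,0,0],[-0.45,-0.7,-0.7,0,0],[-0.45,0,0,0,0]]]'

```text
time_s: 16.4
tcp_pos: [0.5369, 0.141, 0.066]
eef_rot: [-88.8, -1.4, -22.5]
wrist_force: [-0.7, -0.3, -3.2]
width: 0.062
```

```bash
python3 tilt.py
```

```text
u -0.08 z [0.016 0.03 ] n 6
u -0.07 z [0.005 0.036] n 33
u -0.06 z [0.008 0.04 ] n 35
u -0.05 z [0.015 0.048] n 34
u -0.04 z [0.021 0.055] n 37
u -0.03 z [0.027 0.064] n 40
u -0.02 z [0.038 0.071] n 40
u -0.01 z [0.045 0.155] n 48
u -0.00 z [0.051 0.084] n 17
u 0.01 z [0.058 0.158] n 13
u 0.02 z [0.065 0.159] n 66
u 0.03 z [0.073 0.086] n 13
plate 1 u [-0.08 -0.08] z [0.094 0.094] slope 0.528
dx -36.7 lat -1.7 dz 63.5 mm F [-0.3  1.3 -1.6] w 0.0619 rot [-88.8  -1.4 -22.5] t 16.45tilt.py:14: RankWarning: Polyfit may be poorly conditioned
  m=l==1+np.argmax(s[1:,4]);print('plate',m.sum(),'u',np.percentile(u[m],[3,97]).round(3),'z',np.percentile(z[m],[3,97]).round(3),'slope',-np.arctan(np.polyfit(u[m],z[m],1)[0]).round(3))
```

>>> apply_moves --steps '[[[-0.45,-0.75,-0.55,0,0],[-0.45,-0.8,-0.5,0,0],[-0.45,-0.85,-0.45,0,0],[-0.45,-0.9,-0.4,0,0],[-0.45,-0.9,-0.3,0,0]]]'

```text
time_s: 16.95
tcp_pos: [0.4996, 0.1564, 0.0896]
eef_rot: [-88.6, -1.9, -22.6]
wrist_force: [1.8, -0.3, 0.4]
width: 0.0617
```

```bash
python3 tilt.py
```

```text
u -0.08 z [0.01  0.041] n 28
u -0.07 z [0.007 0.057] n 47
u -0.06 z [0.015 0.074] n 53
u -0.05 z [0.031 0.1  ] n 62
u -0.04 z [0.05  0.094] n 45
u -0.03 z [0.063 0.116] n 26
u -0.02 z [0.08  0.126] n 54
u -0.01 z [0.095 0.117] n 22
plate 1 u [-0.111 -0.111] z [0.083 0.083] slope 0.358
dx -79.0 lat -1.8 dz 88.0 mm F [ 0.3 -1.1  3.9] w 0.0621 rot [-88.6  -1.8 -22.5] t 17.0tilt.py:14: RankWarning: Polyfit may be poorly conditioned
  m=l==1+np.argmax(s[1:,4]);print('plate',m.sum(),'u',np.percentile(u[m],[3,97]).round(3),'z',np.percentile(z[m],[3,97]).round(3),'slope',-np.arctan(np.polyfit(u[m],z[m],1)[0]).round(3))
```

>>> apply_moves --steps '[[[-0.45,-0.9,-0.3,0,0],[-0.45,-0.9,-0.2,0,0],[-0.45,-0.95,-0.1,0,0],[-0.45,-0.95,0,0,0],[-0.45,-0.95,0,0,0]]]'

```text
time_s: 17.5
tcp_pos: [0.4512, 0.1766, 0.0957]
eef_rot: [-88.6, -1.8, -22.5]
wrist_force: [-0.6, -0.9, 0.4]
width: 0.0618
```

```bash
python3 tilt.py s5.png 2>/dev/null
```

```text
u -0.09 z [0.009 0.087] n 62
u -0.08 z [0.01  0.134] n 99
u -0.07 z [0.012 0.13 ] n 130
u -0.06 z [0.065 0.13 ] n 41
dx -132.6 lat -2.2 dz 93.3 mm F [-1.9  1.1  3.5] w 0.0617 rot [-88.6  -1.6 -22.4] t 17.55
```

>>> apply_moves --steps '[[[-0.45,-0.8,0.15,0,0],[-0.45,-0.8,0.25,0,0],[-0.45,-0.8,0.3,0,0],[-0.45,0,0,0,0]]]'

```text
time_s: 17.95
tcp_pos: [0.4215, 0.1894, 0.0869]
eef_rot: [-88.7, -1.3, -22.2]
wrist_force: [-0.5, 0.9, 1.1]
width: 0.0623
```

```bash
python3 tilt.py s6.png 2>/dev/null
```

```text
u -0.11 z [0.055 0.158] n 50
u -0.10 z [0.014 0.141] n 117
u -0.09 z [0.01  0.123] n 115
u -0.08 z [0.006 0.073] n 62
u -0.07 z [0.007 0.028] n 11
dx -161.6 lat -1.8 dz 85.0 mm F [-2.   0.4  2.4] w 0.0618 rot [-88.7  -1.3 -22.3] t 18.0
```

View pics/s6.png

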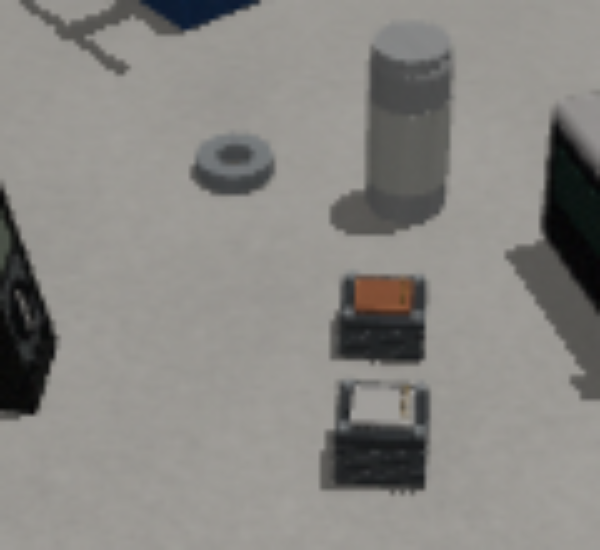

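The crop cut most of it off, but the meter's face, at (20,300), leans back about 100–103° from lying. One last small step onto the stand, then I let go.

>>> apply_moves --steps '[[[-0.45,-0.6,0.4,0,0],[-0.45,-0.5,0.35,0,0],[-0.455,0,0,0,0],[-0.47,0,0,0,0],[-0.5,0,0,0,0]]]'

```text
time_s: 18.5
tcp_pos: [0.4117, 0.1953, 0.0794]
eef_rot: [-88.6, -1.2, -22.3]
wrist_force: [-0.3, 1.0, -0.1]
width: 0.064
```

```bash
python3 tilt.py 2>/dev/null
```

```text
u -0.12 z [0.068 0.158] n 65
u -0.11 z [0.039 0.154] n 97
u -0.10 z [0.01  0.104] n 90
u -0.09 z [0.007 0.075] n 67
u -0.08 z [0.006 0.044] n 39
dx -173.3 lat -0.2 dz 77.3 mm F [-0.   1.   0.2] w 0.0643 rot [-88.6  -1.2 -22.3] t 18.55
```

>>> apply_moves --steps '[[[-0.6,0,0,0,0],[-0.8,0,0,0,0],[-0.9,0,0,0,0],[-0.9,0,-1,0,0],[-0.9,0,-3,0,0]]]'

```text
time_s: 19.05
tcp_pos: [0.4099, 0.1921, 0.118]
eef_rot: [-89.0, -1.0, -22.5]
wrist_force: [0.8, -0.7, 0.2]
width: 0.0812
```

>>> apply_moves --steps '[[[-0.9,0,-4,0,0],[-0.9,0,-4,0,0],[-0.9,1,-3,0,0],[-0.9,2,0,-4.5,0],[-0.9,2,0,-4.5,0]]]'

```text
time_s: 19.55
tcp_pos: [0.4217, 0.0939, 0.2388]
eef_rot: [-88.3, -1.5, -21.6]
wrist_force: [0.6, -1.6, 0.3]
width: 0.0809
```

>>> apply_moves --steps '[[[-0.9,2,0,-4.5,0],[-0.9,2,0,-4.5,0],[-0.9,2,0,-4.5,0],[-0.9,0,0,0,0],[-0.9,0,0,0,0]]]'

```text
time_s: 20.05
tcp_pos: [0.4269, -0.0661, 0.2417]
eef_rot: [-88.2, -2.1, -22.4]
wrist_force: [-0.0, 0.8, -1.6]
width: 0.0808
```

```bash
python3 tilt.py 2>/dev/null
python3 - <<'E'
from h import *
a=np.deg2rad(-22.8);mx=np.array([np.cos(a),np.sin(a)]);my=np.array([-mx[1],mx[0]]);o=np.array([.5267,.1466])
s=cap('side');t=cap('top')
W=world(t);u=(W[...,:2]-o)@mx;v=(W[...,:2]-o)@my;z=W[...,2]
b=(abs(u+.12)<.1)&(abs(v)<.06)&(z<.16)
for lo in np.arange(-.2,-.03,.01):
    k=b&(u>=lo)&(u<lo+.01)&(abs(v)<.015)
    if k.any(): print('top u %.2f z %s'%(lo,np.percentile(z[k],[10,90]).round(3)))
k=b&(z>.11);Q=np.c_[u[k],v[k],z[k]];print('topend',Q.mean(0).round(4),'v',np.percentile(v[k],[2,98]).round(4),'z-v slope',np.polyfit(v[k],z[k],1)[0].round(3))
for n,(x,y) in dict(cop=(.664,.1495),wh=(.6265,.0474)).items():
    k=(abs(W[...,0]-x)<.04)&(abs(W[...,1]-y)<.04)&(z>.02)&(z<.05);print(n,W[k].mean(0).round(4))
A=cv2.resize(s['img'][90:230,90:290,::-1],(400,280));B=cv2.resize(t['img'][120:260,100:300,::-1],(400,280))
cv2.imwrite('pics/f.png',cv2.resize(np.hstack([A,B]),(800,280)))
E
```

```text
u -0.13 z [0.088 0.118] n 20
u -0.12 z [0.065 0.122] n 32
u -0.11 z [0.035 0.076] n 37
u -0.10 z [0.005 0.053] n 33
u -0.09 z [0.006 0.038] n 33
u -0.08 z [0.005 0.035] n 29
u -0.07 z [0.005 0.023] n 7
dx -58.0 lat -235.7 dz 239.7 mm F [-0.2 -0.7  0.4] w 0.0812 rot [-88.3  -2.1 -22.4] t 20.1
top u -0.20 z [-0.003  0.001]
top u -0.19 z [-0.002  0.001]
top u -0.18 z [-0.003  0.001]
top u -0.17 z [0.005 0.015]
top u -0.16 z [-0.     0.033]
top u -0.15 z [0.    0.052]
top u -0.14 z [0.058 0.066]
top u -0.13 z [0.116 0.119]
top u -0.12 z [0.118 0.123]
top u -0.11 z [0.109 0.125]
top u -0.10 z [0.077 0.106]
top u -0.09 z [0.052 0.07 ]
top u -0.08 z [0.008 0.046]
top u -0.07 z [-0.002  0.008]
top u -0.06 z [-0.003  0.001]
top u -0.05 z [-0.002  0.002]
top u -0.04 z [-0.003  0.001]
topend [-0.1144 -0.0011  0.1194] v [-0.0304  0.029 ] z-v slope 0.016
cop [0.6628 0.1489 0.0293]
wh [0.625  0.0471 0.0371]
```

View pics/f.png

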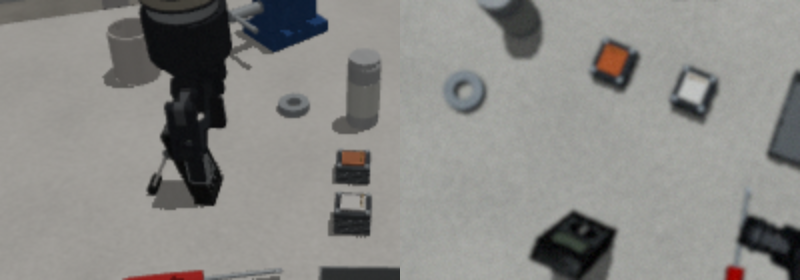

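The meter stands leaning back on its stand, at about (190,170) in the side half and (575,240) in the top half. The foot's highest point is about 15 mm, level sideways to 0.016 rad, and the transformers and bystanders are where they were. Handing in.

```bash
python3 -c "
from station import ctrl
print(ctrl.sign_off())"
```

```text
the job is handed in; nothing more can be done
None
```

The meter now stands on the bench, leaning back on its stand with the top end up, and the gripper is clear of it. I handed the job in at about 20 s. Sign-off gives no verdict, so the checks below are my own camera measurements.

**What I did**
- **Slide:** I gripped the meter by its sides and slid it about 8 cm lengthwise, which left roughly 35 mm between it and both transformers.
- **Unfold the stand:** I pinched the foot and swung the stand out to its stop.
- **Stand it up:** I gripped the top end lightly, swung the meter up about its bottom edge onto the stand, and let go.

**Last checks**
- **Stand angle:** about 0.77–0.78 rad while the meter lay flat. I did not measure it again once the meter was upright.
- **Lean:** about 0.3 rad back, level sideways to about 0.02 rad.
- **Foot and edge:** the top of the foot is about 15 mm above the bench, so it rests on the bench. It is 95–100 mm behind the bottom edge.
- **Surroundings:** both transformers are within about 1 mm of where they were after the slide, and within about 2 mm of the start. I checked the can, tray, bearing and screwdriver only by eye; none appeared to have moved.

**What went wrong on the way**
- **Foot pinch too tight:** my first pinch lifted and tilted the whole meter. I lowered it back flat, loosened the grip and finished unfolding with it flat on its face.
- **Top grip too tight:** my first grip at the top end also carried the meter level, about 30 mm up. Loosening it let the bottom edge swing down to the bench as intended.

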